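# Deburr the bore of a mould tube by hand tool

## Robot

A 6-joint arm with a two-finger parallel gripper is mounted at the origin on a cart in front of the work surface, level with it; the furniture and walls round the work are solid. World frame = base frame: x ahead of the robot, y to its left, z up, the work surface at z = 0. Lengths are in m, angles in degrees, forces in N, time in s.
With the tool pointing down it reaches from about 0.325 to 0.9 m from the base axis. Payload 6.1 kg.
Tool frame: the origin (TCP) lies at the very end of the fingers, on their centre line; the grasp point (between the pads) lies 19 mm behind it; z points along the fingers, y is the line along which they close (so a half turn about z gives the same grasp; the last joint's range is limited). The gripper opens to 87 mm and grips with 3 to 60 N. Pads are 19 mm wide; open, the fingers measure 117 mm over their backs; the gripper's body (75 mm by 190 mm) begins 51 mm behind the grasp point.
Start: joints at [55.972, 12.628, 87.462, -0, 79.91, -7.225], TCP at [0.282, 0.558, 0.223] pointing down, gripper open.
Joint ranges: [-170.65, 170.65], [-52.31, 119.04], [5.05, 147.46], [-71.25, 251.25], [11.57, 151.72], [-153.62, 153.62]. Speed limits (degrees/s): [147.25, 147.25, 172.46, 180, 180, 180].

## Interface

Orientations are given as [roll, pitch, yaw] about the fixed x, y, z axes, in that order (R = Rz(yaw) Ry(pitch) Rx(roll)).
In Python, from rig import r gives the robot as it stands.
- The arm moves only by the tool send_rows, never from a script. Its argument "commands" is a list of rows, each a list of 3 entries, a list of its own where there are three numbers: the shift along the tool's x, y, z in m, then the turn, a rotation vector about the tool's x, y, z in rad, then the closure, from -1 (fully open) to 1 (shut). A call has 1 to 12 rows; each row is the pose to reach, as a shift and turn from the pose commanded when the call began, along the tool's axes at that moment; what a row does not reach only later rows make up. A row lasts 1/8 s, in which the tool goes at most 62.5 mm and 10.7 degrees, less where a joint would pass 70% of its speed; a pose out of reach is approached as far as the arm can. A call with a gripper value outside its range is refused whole. The fingers move at their own pace and stop on an object; "grip_force" is the grip in N (left out, the last holds). Time passes only in rows, so rows that repeat a pose let the fingers close. It gives the time, the measured TCP pose, the force, the opening and the grip force at its end, in the units of the state.
- r.observe(): the state, without advancing time (a new reading comes with each control period).
- r.capture(name): name is "scene" or "side" or "wrist"; returns the picture (400x640x3 uint8, red, green, blue); there is no depth.
- r.calibration(name): a dict with "intrinsics" (3x3 intrinsics, pixels), "R" (3x3) and "t" (3): a world point X has camera coordinates R X + t. Camera axes: x right, y down, z forward; pixel columns grow to the right and rows downward; lengths in m; the calibration is good to about 2 mm. A picture is of the moment at which its call begins: read the wrist's pose just before it. calibration takes no time and is no camera call; for the wrist camera it gives the pose at the moment of the call.
- r.hand_in(): hands the job in; it is judged then, once.
The state is a dict: "time_s": time; "joint_positions": joint angles; "joint_velocities": joint speeds; "effort": joint torques, N m; "position": TCP position; "tcp_rot": TCP orientation; "contact_force": force on the tool from outside, world axes, zero at the start; "ft_torque": the same for the moment, N m; "finger_gap": finger opening in m; "grip_force": force on a finger pad.
Only numpy, scipy, OpenCV 4.12 (cv2) and the standard library are available. Lean on these libraries where they do the work, as an engineer would, in place of code of your own. Each camera call takes 0.05 s, during which the arm holds its last target. There are 200 camera calls.

## Task

Take the deburring tool from its stand and run its cone-shaped blade slowly all the way round the inner edge of the mould tube's bore, clockwise seen from above, starting and ending next to the index pin, with the blade pressed lightly but steadily on the edge, about 4 N. The tube sits a little off centre in its fixture, so feel for the edge. Then hang the tool upright in its stand again by its collar, and leave the other things alone.

Things in the scene. Friction and masses are not known exactly. Their poses are not given: they have to be found in the camera images.
- handle_center (a point): Centre of the deburring tool's handle: a square black grip 24 x 24 mm, 70 mm high, the top part of an upright tool 112 mm long, 0.1 to 0.2 kg. z runs up the tool's axis; x and y are square to the handle's flat sides. Below the handle the tool is round, so its turn about z does not matter to the work. The handle ends 112 mm above the blade's point.
- blade_tip (a point): The point of the tool's steel blade, on the tool's axis 77 mm below handle_center. The blade is a plain cone, radius 2 mm at the point and 8 mm at 10 mm above it; z runs up the tool.
- collar (a point): Centre of the underside of the tool's round collar (radius 19 mm, 4 mm thick), 38 mm above the blade's point, just below the handle. Between blade and collar is a shank of radius 7 mm.
- fixture: Clamping fixture, fixed to the worktop: round dark base of radius 61 mm, 12 mm high, origin at the centre of its underside, z up. Three toe clamps hold an aluminium mould tube upright on it. A steel index pin (8 mm thick, top at 64 mm) stands on the base at x = +55 mm, y = 0 of this frame.
- rim (a point): On the fixture's axis, level with the mould tube's rim, 72 mm above the worktop; axes as the fixture's. The tube: open bore of radius 34 mm, 58 mm deep, wall 6 mm, held rigidly. It was clamped by eye: its axis lies up to 4 mm off the fixture's axis in x and also in y, by an amount not given, to be felt or seen. This point is not shifted with the tube.
- edge_0 (a point): At the height of the tube's rim, 28.5 mm from the fixture's axis, on the index pin's side: about where the tool's axis is while the middle of its cone bears on the bore's edge there (not shifted with the tube).
- edge_1 (a point): At the height of the tube's rim, 28.5 mm from the fixture's axis, 45 degrees clockwise (seen from above) from the index pin: about where the tool's axis is while the middle of its cone bears on the bore's edge there (not shifted with the tube).
- edge_2 (a point): At the height of the tube's rim, 28.5 mm from the fixture's axis, 90 degrees clockwise (seen from above) from the index pin: about where the tool's axis is while the middle of its cone bears on the bore's edge there (not shifted with the tube).
- edge_3 (a point): At the height of the tube's rim, 28.5 mm from the fixture's axis, 135 degrees clockwise (seen from above) from the index pin: about where the tool's axis is while the middle of its cone bears on the bore's edge there (not shifted with the tube).
- edge_4 (a point): At the height of the tube's rim, 28.5 mm from the fixture's axis, 180 degrees clockwise (seen from above) from the index pin: about where the tool's axis is while the middle of its cone bears on the bore's edge there (not shifted with the tube).
- edge_5 (a point): At the height of the tube's rim, 28.5 mm from the fixture's axis, 225 degrees clockwise (seen from above) from the index pin: about where the tool's axis is while the middle of its cone bears on the bore's edge there (not shifted with the tube).
- edge_6 (a point): At the height of the tube's rim, 28.5 mm from the fixture's axis, 270 degrees clockwise (seen from above) from the index pin: about where the tool's axis is while the middle of its cone bears on the bore's edge there (not shifted with the tube).
- edge_7 (a point): At the height of the tube's rim, 28.5 mm from the fixture's axis, 315 degrees clockwise (seen from above) from the index pin: about where the tool's axis is while the middle of its cone bears on the bore's edge there (not shifted with the tube).
- stand: Tool stand, fixed: base plate 90 x 84 mm, 8 mm thick, and a flat aluminium fork, its top 60 mm above the worktop. The two prongs run along the stand's x from -31 mm to the closed end at +29 mm, 24 mm apart (12 mm either side of the x axis), open towards -x. Origin under the seat, at the worktop.
- stand_seat (a point): Middle of the fork, level with its top (60 mm above the worktop): the centre of the collar's underside rests about here when the tool hangs in the stand, as at the start (handle_center is then 99 mm above the worktop). Axes as the stand's. Blade and shank pass down between the prongs from above with 4 mm to spare either side.
- test_block_round: Bystander, to be left alone: round steel test block, 55 mm wide, 11 high.
- tweezers: Bystander, to be left alone: steel tweezers 124 mm long, lying flat.
- tape_roll: Bystander, to be left alone: roll of tape, 98 mm wide, 25 high.
- clay: Bystander, to be left alone: grey block of modelling clay 45x70x23 mm.
- sample_jar_0: Bystander, to be left alone: small jar with a white lid, 38 mm wide, 48 high.
There are look-alikes about, which are no part of the job. What is shaped like the part that bears handle_center but yellow is not meant. Leave any yellow look-alike of the fixture alone.

How it is judged (in metres and radians):
On the way, in this order (a step that is already met when the one before it is completed fails the run):
1. blade pressed on the bore's edge next to the index pin (1.5 to 8 N) (horizontal distance between blade_tip and edge_0 below 0.0108 m and z of blade_tip in the frame of rim between -0.011 and -0.0015 m and contact force between deburrer and fixture between 1.5 and 8 N), for 0.3 s.
2. blade pressed on the edge 45 degrees clockwise of the index pin (horizontal distance between blade_tip and edge_1 below 0.0108 m and z of blade_tip in the frame of rim between -0.011 and -0.0015 m and contact force between deburrer and fixture between 1.5 and 8 N), for 0.3 s.
3. blade pressed on the edge 90 degrees clockwise of the index pin (horizontal distance between blade_tip and edge_2 below 0.0108 m and z of blade_tip in the frame of rim between -0.011 and -0.0015 m and contact force between deburrer and fixture between 1.5 and 8 N), for 0.3 s.
4. blade pressed on the edge 135 degrees clockwise of the index pin (horizontal distance between blade_tip and edge_3 below 0.0108 m and z of blade_tip in the frame of rim between -0.011 and -0.0015 m and contact force between deburrer and fixture between 1.5 and 8 N), for 0.3 s.
5. blade pressed on the edge 180 degrees clockwise of the index pin (horizontal distance between blade_tip and edge_4 below 0.0108 m and z of blade_tip in the frame of rim between -0.011 and -0.0015 m and contact force between deburrer and fixture between 1.5 and 8 N), for 0.3 s.
6. blade pressed on the edge 225 degrees clockwise of the index pin (horizontal distance between blade_tip and edge_5 below 0.0108 m and z of blade_tip in the frame of rim between -0.011 and -0.0015 m and contact force between deburrer and fixture between 1.5 and 8 N), for 0.3 s.
7. blade pressed on the edge 270 degrees clockwise of the index pin (horizontal distance between blade_tip and edge_6 below 0.0108 m and z of blade_tip in the frame of rim between -0.011 and -0.0015 m and contact force between deburrer and fixture between 1.5 and 8 N), for 0.3 s.
8. blade pressed on the edge 315 degrees clockwise of the index pin (horizontal distance between blade_tip and edge_7 below 0.0108 m and z of blade_tip in the frame of rim between -0.011 and -0.0015 m and contact force between deburrer and fixture between 1.5 and 8 N), for 0.3 s.
9. blade pressed on the edge next to the index pin again: the circle is closed (all of step 1), for 0.3 s.
At the end, for the whole second after the job is handed in: The tool hangs in its stand at rest, released: collar on the fork (blade's point 38 mm below the fork's top within 4 mm, within 18 mm of the seat's middle), upright within 0.12 rad (z of blade_tip in the frame of stand_seat between -0.042 and -0.034 m and horizontal distance between blade_tip and stand_seat below 0.018 m and angle between blade_tip's own z axis and vertical below 0.12 rad and linear speed of deburrer below 0.02 m/s and contact force between deburrer and stand above 0.3 N); the robot touches nothing.
It fails at once if the blade or tool is pressed on the tube or fixture with more than 40 N (contact force between deburrer and fixture above 40 N).
It fails at once if the gripper pushes the fixture with more than 25 N (contact force between the fingers and fixture above 25 N).
It fails at once if a bystander is moved more than 3 cm (distance of any of test_block_round, tweezers, tape_roll, clay, sample_jar_0 from where it was at the start of the episode above 0.03 m).
It also fails if it takes over 72 s, if anything falls off the work surface, if the arm or the gripper's body presses on something with over 40 N, if the wrist force passes 120 N, or if a joint passes its speed limit or range.

## Working session

There is one attempt and no reset: what is moved stays moved. The work goes in short steps, Python scripts to look and compute and a tool call to move; the robot and the scene stay as the last step left them, time stands still between calls to the robot, and variables do not carry over. Pictures are saved under pics/ and viewed, at most 10 in all, crops included, and the job is handed in when it is done.

Besides the shell and the picture viewer there is one more tool, called after "Call:" by a JSON object that holds its "fn" and its "kwargs", one argument or row to a line. send_rows: Moves the arm, as the interface text tells. Its arguments: {"type":"object","properties":{"commands":{"type":"array"},"grip_force":{"type":"number"}},"required":["commands"]}

```bash
mkdir -p pics; ls; python3 - <<'E'
from rig import r
import cv2,numpy as np
print(r.observe())
ims=[]
for n in ("scene","side"):
    im=r.capture(n); cv2.imwrite(f"pics/{n}0.png",im[:,:,::-1])
    c=r.calibration(n); print(n,c)
im=r.capture("wrist"); cv2.imwrite("pics/wrist0.png",im[:,:,::-1])
E
```

```text
pics
{'time_s': 0.0, 'joint_positions': array([ 5.59719741e+01,  1.26751943e+01,  8.75264388e+01, -1.61914601e-03,
        7.99116165e+01, -7.22566740e+00]), 'joint_velocities': array([-0.00701463, -0.04544073,  0.12845823, -0.07624605, -0.05134047,
        0.14608682]), 'effort': array([ 4.05639312e-04, -4.94611287e+01, -3.87379861e+01,  6.98632817e-02,
        5.70504286e-02, -1.42621820e-04]), 'position': array([0.28148116, 0.55731384, 0.22143156]), 'tcp_rot': array([-1.79887449e+02, -1.26633632e-02,  1.53197914e+02]), 'contact_force': array([-0.51596623, -0.8592779 , -0.20897732]), 'ft_torque': array([ 0.02417456, -0.00627027,  0.01247215]), 'grip_force': 0.0, 'finger_gap': 0.08704598593456522}
scene {'intrinsics': array([[384.2810191 ,   0.        , 315.74249419],
       [  0.        , 384.2810191 , 196.32825886],
       [  0.        ,   0.        ,   1.        ]]), 'R': array([[-0.75602623, -0.65452024,  0.00525239],
       [-0.30285629,  0.34268824, -0.88929345],
       [ 0.58026063, -0.67391989, -0.45730687]]), 't': array([0.54752465, 0.13024421, 0.89300799])}
side {'intrinsics': array([[442.88121121,   0.        , 325.20630335],
       [  0.        , 442.88121121, 201.07930531],
       [  0.        ,   0.        ,   1.        ]]), 'R': array([[ 0.999759  ,  0.01286436, -0.01778906],
       [-0.00507581, -0.65290676, -0.75742128],
       [-0.02135834,  0.75732903, -0.65268412]]), 't': array([-0.47381325,  0.24702659,  0.76976373])}
```

View pics/scene0.png

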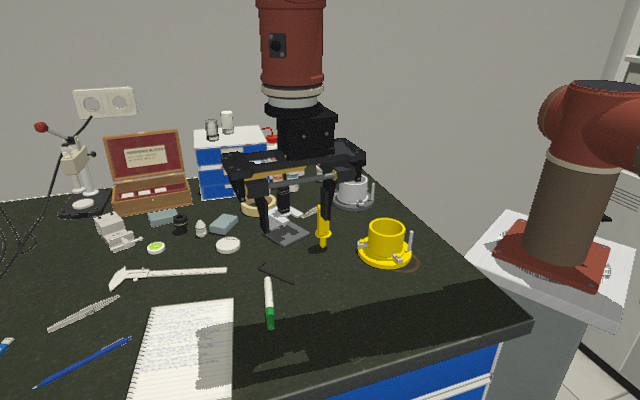

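View pics/side0.png

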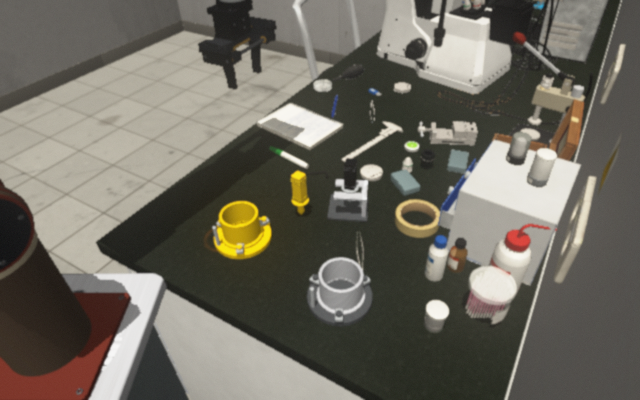

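Scene: the gripper hides the stand (at about 285,228), and the grey fixture sits behind it at (353,190). Side: black-handled tool in the stand at (350,175), with the yellow look-alike at (300,192). The grey fixture is at (341,288), with its yellow look-alike at (240,228). I choose the black tool and the grey fixture, and check them in a close crop.

```bash
cat > h.py <<'E'
import numpy as np,cv2
from rig import r
def ray(c,u,v):
    d=c["R"].T@np.linalg.inv(c["intrinsics"])@np.array([u,v,1.]); o=-c["R"].T@c["t"]; return o,d
def onplane(c,u,v,z):
    o,d=ray(c,u,v); return o+d*(z-o[2])/d[2]
def proj(c,X):
    p=c["intrinsics"]@(c["R"]@np.asarray(X,float)+c["t"]); return p[:2]/p[2]
E
python3 - <<'E'
from h import *
im=cv2.imread("pics/side0.png")
a=cv2.resize(im[150:230,310:390],None,fx=5,fy=5,interpolation=cv2.INTER_CUBIC)
b=cv2.resize(im[250:330,300:380],None,fx=5,fy=5,interpolation=cv2.INTER_CUBIC)
cv2.imwrite("pics/crop1.png",np.hstack([a,b]))
c=r.calibration("side")
print("fixture rim approx",onplane(c,341,272,.072),"pin top?",onplane(c,366,280,.064))
print("handle top",onplane(c,350,164,.134),"seat",onplane(c,350,186,.06))
E
```

```text
fixture rim approx [0.50199452 0.09806544 0.072     ] pin top? [0.5459843  0.08647635 0.064     ]
handle top [0.52386669 0.3376768  0.134     ] seat [0.52580058 0.35624027 0.06      ]
```

View pics/crop1.png

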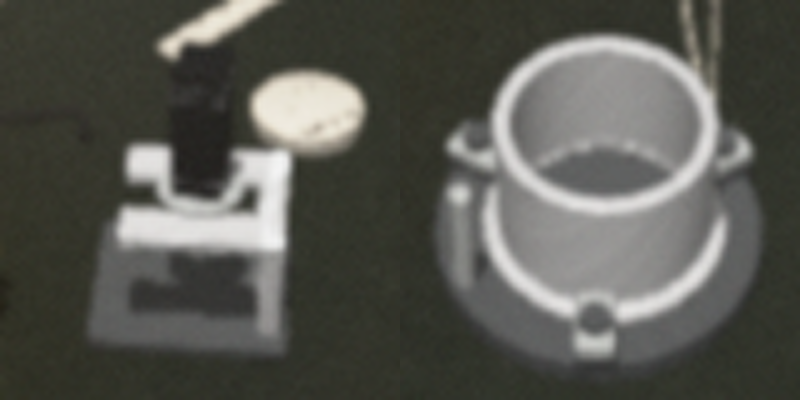

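View pics/wrist0.png

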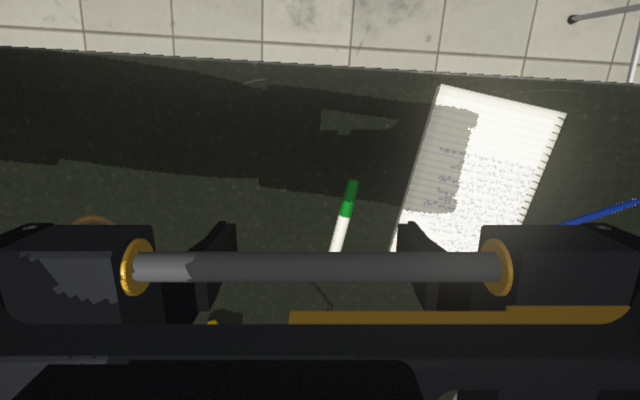

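Crop: the black handle is upright in the fork (top at about side px 351,160), with the fork open to the left (-x). The grey fixture's rim ellipse is centred near px (341,275) and the index pin's top is near (312,289), so the pin is on the -x side. The wrist picture shows only desk and notebook.

```bash
python3 - <<'E'
from h import *
from scipy.spatial.transform import Rotation as Ro
s=r.observe(); c=r.calibration("wrist")
T=Ro.from_euler("xyz",s["tcp_rot"],degrees=True).as_matrix()
o=-c["R"].T@c["t"]
print("cam in tool",T.T@(o-s["position"]), "axes in tool (cols x,y,z)\n",T.T@c["R"].T, c["intrinsics"])
np.savez("wc.npz",p=T.T@(o-s["position"]),R=T.T@c["R"].T)
c=r.calibration("side")
P=lambda *a:np.round(onplane(c,*a),4)
print("handle top",P(351,160.5,.134),"collar",P(351,186,.062))
print("rim",P(341.2,274.6,.072),"pin",P(312,289,.064))
print("disc L,R,bottom",P(307.4,298,.012),P(372.6,298,.012),P(340,325,.012))
# move wanted
d=np.array([.525,.35,.26])-s["position"]; print("shift in tool",T.T@d)
E
```

```text
cam in tool [ 0.07136493 -0.00060686 -0.16144166] axes in tool (cols x,y,z)
 [[ 1.14019311e-03 -9.65425245e-01 -2.60677572e-01]
 [ 9.99999159e-01  1.26208122e-03 -3.00190465e-04]
 [ 6.18807721e-04 -2.60677010e-01  9.65425872e-01]] [[321.6766945    0.         316.28672159]
 [  0.         321.6766945  191.1275877 ]
 [  0.           0.           1.        ]]
handle top [0.5263 0.3502 0.134 ] collar [0.5279 0.3537 0.062 ]
rim [0.5023 0.0921 0.072 ] pin [0.4513 0.0668 0.064 ]
disc L,R,bottom [0.4401 0.0868 0.012 ] [0.5603 0.0867 0.012 ] [0.4996 0.0291 0.012 ]
shift in tool [-0.31084132 -0.07545556 -0.03825293]
```

Call:
{"fn": "send_rows", "kwargs": {
  "commands": [
    [[-0.094,-0.047,-0.04],[0,0,-0.12],-1],
    [[-0.187,-0.095,-0.079],[0,0,-0.24],-1],
    [[-0.28,-0.142,-0.079],[0,0,-0.36],-1],
    [[-0.374,-0.189,-0.079],[0,0,-0.468],-1],
    [[-0.374,-0.189,-0.079],[0,0,-0.468],-1],
    [[-0.374,-0.189,-0.079],[0,0,-0.468],-1],
    [[-0.374,-0.189,-0.079],[0,0,-0.468],-1],
    [[-0.374,-0.189,-0.079],[0,0,-0.468],-1],
    [[-0.374,-0.189,-0.079],[0,0,-0.468],-1],
    [[-0.374,-0.189,-0.079],[0,0,-0.468],-1]
  ]
}}

```text
time_s: 1.4
position: [0.5295, 0.2217, 0.3012]
tcp_rot: [180.0, -0.0, -179.9]
contact_force: [-0.5, -0.1, -0.9]
finger_gap: 0.0867
grip_force: 0.0
```

```bash
python3 - <<'E'
from h import *
import pickle
s=r.observe(); c=r.calibration("wrist"); im=r.capture("wrist"); pickle.dump(c,open("w1.pkl","wb"))
cv2.imwrite("pics/w1.png",im[:,:,::-1]); print(s["time_s"],s["position"],s["tcp_rot"])
print([proj(c,X).round(1) for X in ([.526,.35,.134],[.5,.088,.072],[.4513,.0668,.064])])
im=r.capture("scene"); cv2.imwrite("pics/scene1.png",im[:,:,::-1])
E
```

```text
1.4 [0.52954438 0.22165351 0.30120217] [ 1.79990162e+02 -4.47856310e-02 -1.79890334e+02]
[array([439.9, 172.6]), array([206. , 140.3]), array([186.9,  98.4])]
```

View pics/w1.png

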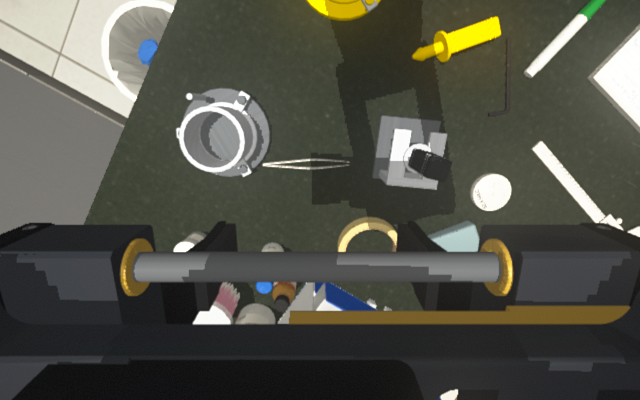

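The picture shows the fixture at (222,135) with its pin near (188,98), and the black handle in the stand near (432,162). The yellow tool lies at (460,40), and the tweezers at (305,163) are close to the fixture. Next, a fine crop to locate both.

```bash
python3 - <<'E'
import cv2,numpy as np
im=cv2.imread("pics/w1.png")
a=cv2.resize(im[82:182,170:270],None,fx=4,fy=4,interpolation=cv2.INTER_CUBIC)
b=cv2.resize(im[105:205,365:465],None,fx=4,fy=4,interpolation=cv2.INTER_CUBIC)
b=np.clip(b.astype(float)*1.0,0,255).astype(np.uint8)
b=(255*(b/255.)**.6).astype(np.uint8)
o=np.hstack([a,b])
for k in range(0,800,40):
    cv2.line(o,(k,0),(k,6 if k%200 else 14),(0,255,255),1)
    if k<400: cv2.line(o,(0,k),(6,k),(0,255,255),1)
cv2.imwrite("pics/crop2.png",o)
E
```

```text
(no output)
```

View pics/crop2.png

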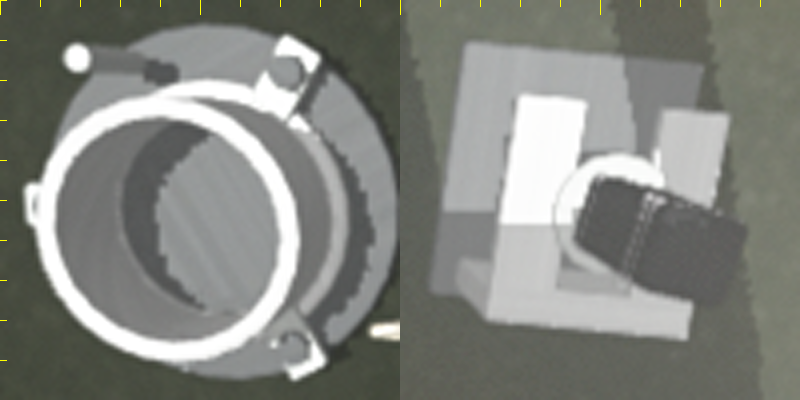

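```bash
python3 - <<'E'
from h import *
import pickle
from scipy.optimize import least_squares
c=pickle.load(open("w1.pkl","rb")); im=cv2.imread("pics/w1.png")
A=lambda x,y,z:onplane(c,170+(x)/4-.375,82+y/4-.375,z)
B=lambda x,y,z:onplane(c,365+(x-400)/4-.375,105+y/4-.375,z)
def circ(P):
    P=np.array(P)[:,:2]; f=lambda q:np.hypot(*(P-q[:2]).T)-q[2]
    s=least_squares(f,[.5,.09,.05],loss="soft_l1",f_scale=.001); return s.x.round(4),np.abs(f(s.x)).max().round(4)
print("disc",circ([A(x,y,.012) for x,y in [(80,90),(120,50),(160,32),(215,25),(255,32),(330,75),(375,130),(398,190),(392,250),(370,300),(345,335),(260,375),(232,378)]]))
g=cv2.cvtColor(im,cv2.COLOR_BGR2GRAY)
# radial scan: bright rim ring, outer/inner edges at subpixel on upscaled crop
a=cv2.cvtColor(cv2.resize(im[82:182,170:270],None,fx=4,fy=4,interpolation=cv2.INTER_CUBIC),cv2.COLOR_BGR2GRAY)
ins=[];outs=[]
for t in np.arange(0,360,5):
    rr=np.arange(95,145,.5); x=167+rr*np.cos(np.radians(t)); y=229+rr*np.sin(np.radians(t))
    v=cv2.remap(a,x.astype(np.float32)[None],y.astype(np.float32)[None],1)[0]
    w=np.where(v>205)[0]
    if len(w): ins.append(A(x[w[0]],y[w[0]],.072)); outs.append(A(x[w[-1]],y[w[-1]],.072))
print("bore",circ(ins),"outer",circ(outs))
pin=A(77,57,.064);print("pin",pin)
q=[B(*p,.134) for p in [(655,190),(748,228),(718,305),(630,272)]]
print("top",np.mean(q,0),[np.degrees(np.arctan2(*(q[i]-q[j])[[1,0]])).round(1) for i,j in((1,0),(2,3),(0,3),(1,2))],[np.linalg.norm(q[i]-q[j]).round(4) for i,j in((1,0),(2,3),(0,3),(1,2))])
print("collar ctr",B(614,218,.064)); 
print("prongs",B(515,95,.06),B(587,98,.06),B(663,108,.06),B(730,113,.06),B(490,318,.06),B(688,338,.06))
E
```

```text
disc (array([0.4971, 0.0948, 0.0601]), np.float64(0.0014))
bore (array([0.4991, 0.0945, 0.0339]), np.float64(0.0004)) outer (array([0.4988, 0.0946, 0.0395]), np.float64(0.0047))
pin [0.4484636  0.06940932 0.064     ]
top [0.52004033 0.34589621 0.134     ] [np.float64(68.6), np.float64(69.9), np.float64(168.1), np.float64(164.7)] [np.float64(0.0268), np.float64(0.0254), np.float64(0.0219), np.float64(0.0212)]
collar ctr [0.52344327 0.3484352  0.064     ]
prongs [0.48600387 0.31597164 0.06      ] [0.48684466 0.33821428 0.06      ] [0.48981087 0.36191859 0.06      ] [0.49127067 0.38276704 0.06      ] [0.55671187 0.31253411 0.06      ] [0.56317196 0.37699339 0.06      ]
```

Call:
{"fn": "send_rows", "kwargs": {
  "commands": [
    [[0.004,0.05,0.02],[0,0,0.11],-1],
    [[0.0085,0.1,0.06],[0,0,0.22],-1],
    [[0.0085,0.1253,0.1],[0,0,0.314],-1],
    [[0.0085,0.1253,0.1],[0,0,0.314],-1],
    [[0.0085,0.1253,0.13],[0,0,0.314],-1],
    [[0.0085,0.1253,0.16],[0,0,0.314],-1],
    [[0.0085,0.1253,0.19],[0,0,0.314],-1],
    [[0.0085,0.1253,0.21],[0,0,0.314],-1],
    [[0.0085,0.1253,0.223],[0,0,0.314],-1],
    [[0.0085,0.1253,0.223],[0,0,0.314],-1],
    [[0.0085,0.1253,0.223],[0,0,0.314],-1]
  ]
}}

```text
time_s: 2.88
position: [0.5228, 0.3462, 0.0799]
tcp_rot: [179.9, 0.1, 162.0]
contact_force: [-0.6, 0.2, -0.5]
finger_gap: 0.0868
grip_force: 0.0
```

```bash
python3 - <<'E'
from h import *
s=r.observe(); print(s["time_s"],s["position"],s["tcp_rot"],s["contact_force"])
o=[]
for n in("side","scene"):
    c=r.calibration(n); im=r.capture(n); u,v=proj(c,[.521,.347,.09]).astype(int); print(u,v)
    o.append(cv2.resize(im[v-40:v+40,u-40:u+40],None,fx=5,fy=5,interpolation=cv2.INTER_CUBIC))
cv2.imwrite("pics/grasp.png",np.hstack(o)[:,:,::-1])
E
```

```text
2.875 [0.52278043 0.34615707 0.07985245] [1.79922830e+02 8.37810716e-02 1.62027661e+02] [-0.63616622  0.15422497 -0.45659849]
348 177
285 201
```

View pics/grasp.png

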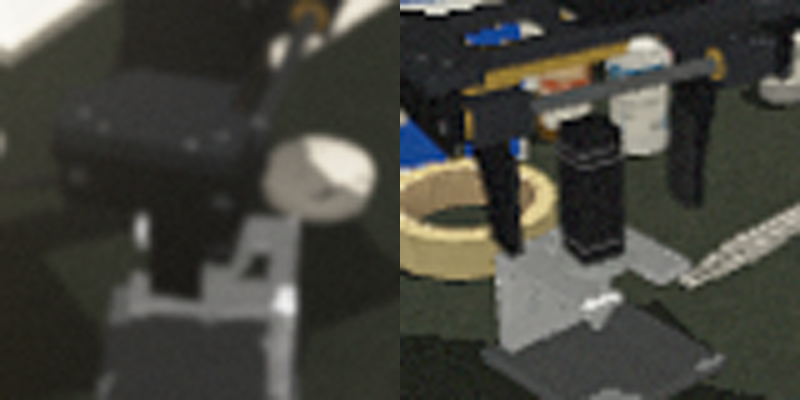

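The fingers straddle the black handle (scene half, about 590,190), so I close.

Call:
{"fn": "send_rows", "kwargs": {
  "commands": [
    [[0,0,0],[0,0,0],0.2],
    [[0,0,0],[0,0,0],0.5],
    [[0,0,0],[0,0,0],1],
    [[0,0,0],[0,0,0],1],
    [[0,0,0],[0,0,0],1],
    [[0,0,0],[0,0,0],1],
    [[0,0,0],[0,0,0],1]
  ],
  "grip_force": 50
}}

```text
time_s: 3.85
position: [0.5221, 0.3459, 0.0786]
tcp_rot: [180.0, 0.0, 162.0]
contact_force: [0.2, 0.1, -0.1]
finger_gap: 0.0253
grip_force: 0.3
```

Call:
{"fn": "send_rows", "kwargs": {
  "commands": [
    [[0,0,0],[0,0,0],1],
    [[0,0,0],[0,0,0],1],
    [[0,0,0],[0,0,0],1],
    [[0,0,0],[0,0,0],1]
  ],
  "grip_force": 50
}}

```text
time_s: 4.35
position: [0.522, 0.3458, 0.0786]
tcp_rot: [180.0, 0.0, 162.0]
contact_force: [0.4, 0.6, 0.9]
finger_gap: 0.0236
grip_force: 50.0
```

Call:
{"fn": "send_rows", "kwargs": {
  "commands": [
    [[0,0,-0.02],[0,0,0],1],
    [[0,0,-0.05],[0,0,0],1],
    [[0,0,-0.085],[0,0,0],1],
    [[0,0,-0.12],[0,0,0],1],
    [[-0.01,-0.045,-0.12],[0,0,-0.08],1],
    [[-0.02,-0.09,-0.12],[0,0,-0.16],1],
    [[-0.03,-0.135,-0.12],[0,0,-0.24],1],
    [[-0.04,-0.18,-0.12],[0,0,-0.314],1],
    [[-0.05,-0.22,-0.12],[0,0,-0.314],1],
    [[-0.0558,-0.2462,-0.12],[0,0,-0.314],1],
    [[-0.0558,-0.2462,-0.12],[0,0,-0.314],1],
    [[-0.0558,-0.2462,-0.12],[0,0,-0.314],1]
  ]
}}

```text
time_s: 5.85
position: [0.4991, 0.0949, 0.1993]
tcp_rot: [180.0, 0.0, 180.0]
contact_force: [0.7, 0.4, -0.6]
finger_gap: 0.024
grip_force: 50.0
```

```bash
python3 - <<'E'
from h import *
s=r.observe(); print(s["time_s"],s["position"],s["tcp_rot"],s["contact_force"],s["finger_gap"])
o=[]
for n in("side","scene"):
    c=r.calibration(n); im=r.capture(n); cv2.imwrite(f"pics/{n}_t.png",im[:,:,::-1]); u,v=proj(c,[.499,.0945,.13]).astype(int); print(u,v)
    print(proj(c,s["position"]-[0,0,.0566]).round(1))
    v=min(v,350);o.append(cv2.resize(im[v-50:v+50,u-50:u+50],None,fx=4,fy=4,interpolation=cv2.INTER_CUBIC))
cv2.imwrite("pics/t.png",np.hstack(o)[:,:,::-1])
E
```

```text
5.85 [0.49913676 0.09485589 0.19932942] [1.79969515e+02 4.88089141e-02 1.79994118e+02] [ 0.71924961  0.36303396 -0.6355467 ] 0.024025898870597324
339 251
[339.5 245.8]
355 158
[355.4 154.3]
```

View pics/t.png

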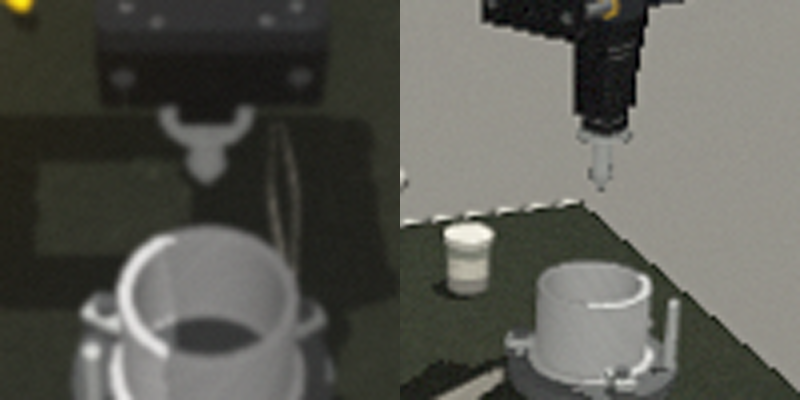

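Tip predicted and seen agree to within about 1 px in both views, so the tool sits square in the grip. Next I lower into the bore and ease towards the pin side.

Call:
{"fn": "send_rows", "kwargs": {
  "commands": [
    [[0,0,0.03],[0,0,0],1],
    [[0,0,0.055],[0,0,0],1],
    [[0,0,0.0762],[0,0,0],1],
    [[0,0,0.0762],[0,0,0],1],
    [[0.008,-0.0042,0.0762],[0,0,0],1],
    [[0.016,-0.0083,0.0762],[0,0,0],1],
    [[0.0221,-0.0116,0.0762],[0,0,0],1],
    [[0.0221,-0.0116,0.0762],[0,0,0],1],
    [[0.0221,-0.0116,0.0762],[0,0,0],1]
  ]
}}

```text
time_s: 7.08
position: [0.4771, 0.0827, 0.1227]
tcp_rot: [180.0, 0.1, 180.0]
contact_force: [-0.7, 0.4, -1.0]
finger_gap: 0.0238
grip_force: 50.0
```

```bash
cat > f.py <<'E'
from h import *
def force(n=5):
    F=[];P=[]
    for i in range(n):
        r.capture("side"); s=r.observe(); F.append(s["contact_force"]);P.append(s["position"])
    F=np.array(F);P=np.mean(P,0)
    d=P[:2]-[.499,.0945]; a=np.degrees(np.arctan2(d[1],d[0]))%360
    print("t",round(s["time_s"],2),"F",F.mean(0).round(2),"sd",F.std(0).round(2),"P",(P*1000).round(2),"rho",(np.hypot(*d)*1e3).round(2),"ang",a.round(1),"Frad",(F.mean(0)[:2]@d/np.hypot(*d)).round(2))
if __name__=="__main__": force()
E
python3 f.py
```

```text
t 7.33 F [ 0.15  0.4  -1.7 ] sd [0.47 0.36 0.4 ] P [477.08  82.81 122.44] rho 24.84 ang 208.1 Frad -0.32
```

Call:
{"fn": "send_rows", "kwargs": {
  "commands": [
    [[0.0009,-0.0005,0],[0,0,0],1],
    [[0.0018,-0.0009,0],[0,0,0],1],
    [[0.0022,-0.0012,0],[0,0,0],1],
    [[0.0027,-0.0014,0],[0,0,0],1],
    [[0.0027,-0.0014,0],[0,0,0],1]
  ]
}}

```text
time_s: 7.95
position: [0.4744, 0.0815, 0.1225]
tcp_rot: [180.0, 0.0, -180.0]
contact_force: [1.2, 1.0, -1.9]
finger_gap: 0.0235
grip_force: 50.0
```

```bash
python3 f.py
```

```text
t 8.2 F [ 1.07  0.67 -1.31] sd [0.39 0.42 0.89] P [474.37  81.44 122.47] rho 27.87 ang 207.9 Frad -1.26
```

Call:
{"fn": "send_rows", "kwargs": {
  "commands": [
    [[0.0002,-0.0001,0],[0,0,0],1],
    [[0.0004,-0.0002,0],[0,0,0],1],
    [[0.0004,-0.0002,0],[0,0,0],1]
  ]
}}

```text
time_s: 8.57
position: [0.4741, 0.0813, 0.1225]
tcp_rot: [180.0, 0.0, -180.0]
contact_force: [1.8, 0.6, -2.3]
finger_gap: 0.0238
grip_force: 50.0
```

```bash
python3 f.py
```

```text
t 8.82 F [ 3.01  1.78 -1.46] sd [0.5  0.23 0.35] P [474.04  81.27 122.49] rho 28.25 ang 207.9 Frad -3.5
```

```bash
cat > g.py <<'E'
from h import *
import sys
# usage: g.py nextangle drho_extra(mm) rows [cx cy]; measures, prints rows for the arc (tool axes x=-X, y=+Y)
nxt=float(sys.argv[1]); n=int(sys.argv[2]); C=np.array([float(sys.argv[3]),float(sys.argv[4])]) if len(sys.argv)>3 else np.array([499,94.5])
F=[];P=[]
for i in range(4):
    r.capture("side"); s=r.observe(); F.append(s["contact_force"]-[.15,.4,-1.7]);P.append(s["position"]*1000)
F=np.mean(F,0);P=np.mean(P,0); d=P[:2]-C; rho=np.hypot(*d); a=np.degrees(np.arctan2(d[1],d[0]))%360; u=d/rho
fr=-F[:2]@u; ft=F[:2]@[-u[1],u[0]]
free=rho-fr/5.6   # bore contact radius for this centre
print("t",round(s["time_s"],2),"F",F.round(2),"fr",fr.round(2),"ft",ft.round(2),"z",P[2].round(2),"rho",rho.round(2),"ang",a.round(1),"free",free.round(2))
t=free+3.3/5.6
if nxt>a: nxt-=360
out=[]
for k in range(1,n+1):
    w=k/n; th=np.radians(a+(nxt-a)*w); q=C+(rho+(t-rho)*min(1,2*w))*np.array([np.cos(th),np.sin(th)])-P[:2]
    out.append([round(-q[0]/1000,4),round(q[1]/1000,4)])
print(out)
E
python3 g.py 185 10
```

```text
t 9.03 F [2.89 1.56 0.62] fr 3.29 ft -0.02 z 122.48 rho 28.28 ang 207.9 free 27.7
[[np.float64(0.0005), np.float64(0.001)], [np.float64(0.001), np.float64(0.002)], [np.float64(0.0014), np.float64(0.0031)], [np.float64(0.0018), np.float64(0.0042)], [np.float64(0.0021), np.float64(0.0052)], [np.float64(0.0024), np.float64(0.0063)], [np.float64(0.0027), np.float64(0.0074)], [np.float64(0.0029), np.float64(0.0085)], [np.float64(0.0031), np.float64(0.0097)], [np.float64(0.0032), np.float64(0.0108)]]
```

Call:
{"fn": "send_rows", "kwargs": {
  "commands": [
    [[0.0005,0.001,0],[0,0,0],1],
    [[0.001,0.002,0],[0,0,0],1],
    [[0.0014,0.0031,0],[0,0,0],1],
    [[0.0018,0.0042,0],[0,0,0],1],
    [[0.0021,0.0052,0],[0,0,0],1],
    [[0.0024,0.0063,0],[0,0,0],1],
    [[0.0027,0.0074,0],[0,0,0],1],
    [[0.0029,0.0085,0],[0,0,0],1],
    [[0.0031,0.0097,0],[0,0,0],1],
    [[0.0032,0.0108,0],[0,0,0],1]
  ]
}}

```text
time_s: 10.28
position: [0.4707, 0.092, 0.1224]
tcp_rot: [-180.0, 0.0, -180.0]
contact_force: [2.2, -1.3, 0.0]
finger_gap: 0.024
grip_force: 50.0
```

```bash
sed -i 's/round(-q\[0\]\/1000,4),round(q\[1\]\/1000,4)/float(round(-q[0]\/1000,4)),float(round(q[1]\/1000,4))/' g.py; python3 g.py 162.5 10
```

```text
t 10.47 F [ 2.63 -1.13  1.56] fr 2.53 ft 1.35 z 122.42 rho 28.43 ang 184.8 free 27.98
[[0.0001, 0.0011], [0.0002, 0.0022], [0.0002, 0.0033], [0.0001, 0.0044], [0.0001, 0.0055], [-0.0001, 0.0066], [-0.0003, 0.0077], [-0.0005, 0.0088], [-0.0008, 0.0099], [-0.0011, 0.011]]
```

Call:
{"fn": "send_rows", "kwargs": {
  "commands": [
    [[0.0001,0.0011,0],[0,0,0],1],
    [[0.0002,0.0022,0],[0,0,0],1],
    [[0.0002,0.0033,0],[0,0,0],1],
    [[0.0002,0.0044,0],[0,0,0],1],
    [[0.0001,0.0055,0],[0,0,0],1],
    [[0,0.0066,0],[0,0,0],1],
    [[-0.0002,0.0077,0],[0,0,0],1],
    [[-0.0004,0.0088,0],[0,0,0],1],
    [[-0.0007,0.0099,0],[0,0,0],1],
    [[-0.001,0.011,0],[0,0,0],1]
  ]
}}

```text
time_s: 11.72
position: [0.4713, 0.1031, 0.1221]
tcp_rot: [-180.0, -0.0, -180.0]
contact_force: [2.7, -1.9, 0.8]
finger_gap: 0.0237
grip_force: 50.0
```

```bash
python3 g.py 140 10
```

```text
t 11.93 F [ 2.27 -1.75  2.07] fr 2.69 ft 0.99 z 122.15 rho 29.01 ang 162.6 free 28.53
[[-0.0003, 0.0011], [-0.0007, 0.0022], [-0.0012, 0.0032], [-0.0016, 0.0043], [-0.0021, 0.0053], [-0.0027, 0.0063], [-0.0033, 0.0073], [-0.004, 0.0082], [-0.0047, 0.0091], [-0.0054, 0.01]]
```

Call:
{"fn": "send_rows", "kwargs": {
  "commands": [
    [[-0.0003,0.0011,0],[0,0,0],1],
    [[-0.0007,0.0022,0],[0,0,0],1],
    [[-0.0011,0.0033,0],[0,0,0],1],
    [[-0.0015,0.0044,0],[0,0,0],1],
    [[-0.002,0.0054,0],[0,0,0],1],
    [[-0.0025,0.0065,0],[0,0,0],1],
    [[-0.0031,0.0075,0],[0,0,0],1],
    [[-0.0038,0.0084,0],[0,0,0],1],
    [[-0.0045,0.0093,0],[0,0,0],1],
    [[-0.0051,0.0102,0],[0,0,0],1]
  ]
}}

```text
time_s: 13.18
position: [0.4767, 0.1132, 0.1224]
tcp_rot: [-180.0, 0.0, -180.0]
contact_force: [1.6, -4.4, 1.5]
finger_gap: 0.0239
grip_force: 50.0
```

```bash
python3 g.py 117.5 10
```

```text
t 13.38 F [ 2.36 -3.99  2.63] fr 4.38 ft 1.5 z 122.39 rho 29.1 ang 139.5 free 28.32
[[-0.0008, 0.0008], [-0.0016, 0.0016], [-0.0024, 0.0023], [-0.0033, 0.003], [-0.0041, 0.0037], [-0.005, 0.0044], [-0.0059, 0.005], [-0.0069, 0.0056], [-0.0078, 0.0062], [-0.0088, 0.0067]]
```

Call:
{"fn": "send_rows", "kwargs": {
  "commands": [
    [[-0.0008,0.0008,0],[0,0,0],1],
    [[-0.0016,0.0016,0],[0,0,0],1],
    [[-0.0024,0.0023,0],[0,0,0],1],
    [[-0.0033,0.003,0],[0,0,0],1],
    [[-0.0041,0.0037,0],[0,0,0],1],
    [[-0.005,0.0044,0],[0,0,0],1],
    [[-0.0059,0.005,0],[0,0,0],1],
    [[-0.0069,0.0056,0],[0,0,0],1],
    [[-0.0078,0.0062,0],[0,0,0],1],
    [[-0.0088,0.0067,0],[0,0,0],1]
  ]
}}

```text
time_s: 14.62
position: [0.4855, 0.12, 0.1223]
tcp_rot: [180.0, -0.0, -180.0]
contact_force: [-0.8, -2.9, 0.6]
finger_gap: 0.0238
grip_force: 50.0
```

```bash
python3 g.py 95 10
```

```text
t 14.82 F [ 0.36 -2.78  0.85] fr 2.63 ft 0.96 z 122.38 rho 28.87 ang 117.5 free 28.4
[[-0.001, 0.0005], [-0.002, 0.001], [-0.0031, 0.0015], [-0.0041, 0.0019], [-0.0052, 0.0022], [-0.0063, 0.0025], [-0.0074, 0.0028], [-0.0085, 0.003], [-0.0097, 0.0032], [-0.0108, 0.0033]]
```

Call:
{"fn": "send_rows", "kwargs": {
  "commands": [
    [[-0.001,0.0005,0],[0,0,0],1],
    [[-0.002,0.001,0],[0,0,0],1],
    [[-0.0031,0.0015,0],[0,0,0],1],
    [[-0.0041,0.0019,0],[0,0,0],1],
    [[-0.0052,0.0022,0],[0,0,0],1],
    [[-0.0063,0.0025,0],[0,0,0],1],
    [[-0.0074,0.0028,0],[0,0,0],1],
    [[-0.0085,0.003,0],[0,0,0],1],
    [[-0.0097,0.0032,0],[0,0,0],1],
    [[-0.0108,0.0033,0],[0,0,0],1]
  ]
}}

```text
time_s: 16.08
position: [0.4963, 0.1232, 0.1223]
tcp_rot: [180.0, -0.0, -180.0]
contact_force: [-0.1, 0.4, -1.9]
finger_gap: 0.0237
grip_force: 50.0
```

```bash
python3 g.py 72.5 10
```

```text
t 16.27 F [-0.09  0.05  0.21] fr -0.06 ft 0.09 z 122.34 rho 28.84 ang 95.3 free 28.85
[[-0.0011, 0.0002], [-0.0023, 0.0004], [-0.0034, 0.0005], [-0.0046, 0.0005], [-0.0058, 0.0006], [-0.0069, 0.0004], [-0.0081, 0.0002], [-0.0092, -0.0], [-0.0104, -0.0003], [-0.0115, -0.0006]]
```

```bash
sed -i 's/^t=free.*/if fr<0.8: free=max(free,28.3)+.1\nt=free+3.3\/5.6/' g.py; python3 g.py 72.5 11 499.3 95.2
```

```text
t 16.48 F [ 0.19 -0.04 -0.09] fr 0.06 ft -0.19 z 122.31 rho 28.16 ang 96.3 free 28.15
[[-0.001, 0.0002], [-0.0021, 0.0005], [-0.0032, 0.0006], [-0.0043, 0.0007], [-0.0054, 0.0008], [-0.0065, 0.0008], [-0.0075, 0.0007], [-0.0086, 0.0005], [-0.0097, 0.0002], [-0.0108, -0.0], [-0.0118, -0.0003]]
```

Call:
{"fn": "send_rows", "kwargs": {
  "commands": [
    [[-0.001,0.0003,0],[0,0,0],1],
    [[-0.0021,0.0005,0],[0,0,0],1],
    [[-0.0032,0.0006,0],[0,0,0],1],
    [[-0.0043,0.0007,0],[0,0,0],1],
    [[-0.0054,0.0008,0],[0,0,0],1],
    [[-0.0065,0.0008,0],[0,0,0],1],
    [[-0.0075,0.0007,0],[0,0,0],1],
    [[-0.0086,0.0005,0],[0,0,0],1],
    [[-0.0097,0.0002,0],[0,0,0],1],
    [[-0.0108,0,0],[0,0,0],1],
    [[-0.0118,-0.0003,0],[0,0,0],1]
  ]
}}

```text
time_s: 17.85
position: [0.5083, 0.1231, 0.1224]
tcp_rot: [180.0, 0.0, -180.0]
contact_force: [-0.2, -0.2, -1.8]
finger_gap: 0.0238
grip_force: 50.0
```

```bash
python3 g.py 50 10 499.3 95.2
```

```text
t 18.05 F [ 0.55 -0.6   0.63] fr 0.41 ft -0.71 z 122.38 rho 29.26 ang 72.1 free 29.19
[[-0.0011, -0.0003], [-0.0022, -0.0005], [-0.0033, -0.0009], [-0.0044, -0.0013], [-0.0055, -0.0017], [-0.0065, -0.0023], [-0.0074, -0.0029], [-0.0084, -0.0035], [-0.0093, -0.0042], [-0.0102, -0.005]]
```

Call:
{"fn": "send_rows", "kwargs": {
  "commands": [
    [[-0.0001,0.0003,0],[0,0,0],1],
    [[-0.0002,0.0006,0],[0,0,0],1],
    [[-0.0002,0.0007,0],[0,0,0],1],
    [[-0.0002,0.0007,0],[0,0,0],1]
  ]
}}

```text
time_s: 18.55
position: [0.5082, 0.1234, 0.1223]
tcp_rot: [-180.0, -0.0, -180.0]
contact_force: [-0.3, -1.8, -1.4]
finger_gap: 0.0237
grip_force: 50.0
```

```bash
python3 g.py 50 10 499.5 95.5
```

```text
t 18.75 F [ 0.08 -1.73  0.29] fr 1.63 ft -0.59 z 122.33 rho 29.31 ang 72.6 free 29.02
[[-0.0011, -0.0003], [-0.0022, -0.0007], [-0.0033, -0.0011], [-0.0044, -0.0015], [-0.0055, -0.002], [-0.0065, -0.0026], [-0.0075, -0.0032], [-0.0084, -0.0039], [-0.0094, -0.0046], [-0.0103, -0.0053]]
```

Call:
{"fn": "send_rows", "kwargs": {
  "commands": [
    [[-0.0001,0.0003,0],[0,0,0],1],
    [[-0.0002,0.0005,0],[0,0,0],1],
    [[-0.0002,0.0006,0],[0,0,0],1],
    [[-0.0002,0.0006,0],[0,0,0],1]
  ]
}}

```text
time_s: 19.25
position: [0.5084, 0.1238, 0.1223]
tcp_rot: [-180.0, -0.0, -180.0]
contact_force: [-0.5, -4.3, -0.9]
finger_gap: 0.0239
grip_force: 50.0
```

```bash
python3 g.py 50 11 499.7 95.5
```

```text
t 19.45 F [-1.2  -5.    0.38] fr 5.13 ft -0.31 z 122.26 rho 29.69 ang 73.0 free 28.78
[[-0.001, -0.0004], [-0.002, -0.0008], [-0.003, -0.0013], [-0.0039, -0.0018], [-0.0049, -0.0023], [-0.0058, -0.0028], [-0.0067, -0.0034], [-0.0076, -0.004], [-0.0085, -0.0046], [-0.0094, -0.0052], [-0.0102, -0.0059]]
```

```bash
cat > fit.py <<'E'
import numpy as np
from scipy.optimize import least_squares
D=[(499,94.5,207.9,27.70),(499,94.5,184.8,27.98),(499,94.5,162.6,28.53),(499,94.5,139.5,28.32),(499,94.5,117.5,28.4),(499.7,95.5,73.0,29.1)]
P=np.array([[x+q*np.cos(np.radians(a)),y+q*np.sin(np.radians(a))] for x,y,a,q in D])
for R in (None,28.3):
    f=lambda p:np.hypot(*(P-p[:2]).T)-(p[2] if R is None else R)
    s=least_squares(f,[499,95,28.3]); print(s.x.round(2),f(s.x).round(2))
E
python3 fit.py; sed -i 's/5\.6/7.5/g' g.py; python3 g.py 50 11 499.8 95.5
```

```text
[500.52  94.72  29.42] [-0.27  0.1   0.5  -0.06 -0.48  0.2 ]
[499.43  95.54  28.3 ] [ 0.28  0.21  0.35 -0.31 -0.61  0.84]
t 19.65 F [-0.96 -5.43  0.45] fr 5.47 ft -0.65 z 122.27 rho 29.69 ang 73.2 free 28.96
[[-0.001, -0.0004], [-0.002, -0.0008], [-0.003, -0.0013], [-0.004, -0.0018], [-0.0049, -0.0023], [-0.0059, -0.0028], [-0.0068, -0.0034], [-0.0077, -0.004], [-0.0086, -0.0046], [-0.0095, -0.0052], [-0.0103, -0.0059]]
```

Call:
{"fn": "send_rows", "kwargs": {
  "commands": [
    [[-0.001,-0.0004,0],[0,0,0],1],
    [[-0.002,-0.0008,0],[0,0,0],1],
    [[-0.003,-0.0012,0],[0,0,0],1],
    [[-0.004,-0.0017,0],[0,0,0],1],
    [[-0.0049,-0.0022,0],[0,0,0],1],
    [[-0.0059,-0.0027,0],[0,0,0],1],
    [[-0.0068,-0.0033,0],[0,0,0],1],
    [[-0.0077,-0.0039,0],[0,0,0],1],
    [[-0.0086,-0.0045,0],[0,0,0],1],
    [[-0.0095,-0.0051,0],[0,0,0],1],
    [[-0.0103,-0.0058,0],[0,0,0],1]
  ]
}}

```text
time_s: 21.02
position: [0.5172, 0.1189, 0.1219]
tcp_rot: [180.0, -0.2, -180.0]
contact_force: [-5.2, -1.9, 1.4]
finger_gap: 0.0235
grip_force: 50.0
```

```bash
python3 g.py 28 11 500.1 95.2
```

```text
t 21.23 F [-4.85 -3.83  2.58] fr 5.96 ft 1.64 z 121.95 rho 29.26 ang 53.7 free 28.46
[[-0.0009, -0.0008], [-0.0018, -0.0016], [-0.0026, -0.0024], [-0.0034, -0.0033], [-0.0042, -0.0042], [-0.0049, -0.0051], [-0.0057, -0.006], [-0.0063, -0.007], [-0.007, -0.008], [-0.0076, -0.009], [-0.0082, -0.01]]
```

Call:
{"fn": "send_rows", "kwargs": {
  "commands": [
    [[-0.0007,-0.001,0],[0,0,0],1],
    [[-0.0015,-0.0019,0],[0,0,0],1],
    [[-0.0023,-0.0027,0],[0,0,0],1],
    [[-0.0031,-0.0035,0],[0,0,0],1],
    [[-0.0039,-0.0044,0],[0,0,0],1],
    [[-0.0046,-0.0053,0],[0,0,0],1],
    [[-0.0054,-0.0062,0],[0,0,0],1],
    [[-0.006,-0.0071,0],[0,0,0],1],
    [[-0.0067,-0.0081,0],[0,0,0],1],
    [[-0.0073,-0.0091,0],[0,0,0],1],
    [[-0.0079,-0.0101,0],[0,0,0],1]
  ]
}}

```text
time_s: 22.6
position: [0.5264, 0.1083, 0.1223]
tcp_rot: [180.0, -0.0, -180.0]
contact_force: [-3.5, 0.2, 1.8]
finger_gap: 0.0238
grip_force: 50.0
```

```bash
python3 g.py 5 11 500.1 95.2
```

```text
t 22.8 F [-4.6  -1.22  2.33] fr 4.67 ft 0.92 z 122.24 rho 29.41 ang 25.9 free 28.79
[[-0.0004, -0.0009], [-0.0007, -0.0018], [-0.0011, -0.0027], [-0.0013, -0.0037], [-0.0016, -0.0046], [-0.0018, -0.0055], [-0.0021, -0.0065], [-0.0023, -0.0074], [-0.0024, -0.0084], [-0.0026, -0.0093], [-0.0027, -0.0103]]
```

Call:
{"fn": "send_rows", "kwargs": {
  "commands": [
    [[-0.0004,-0.001,0],[0,0,0],1],
    [[-0.0007,-0.0019,0],[0,0,0],1],
    [[-0.001,-0.0028,0],[0,0,0],1],
    [[-0.0012,-0.0037,0],[0,0,0],1],
    [[-0.0015,-0.0046,0],[0,0,0],1],
    [[-0.0017,-0.0055,0],[0,0,0],1],
    [[-0.002,-0.0065,0],[0,0,0],1],
    [[-0.0022,-0.0074,0],[0,0,0],1],
    [[-0.0024,-0.0084,0],[0,0,0],1],
    [[-0.0026,-0.0093,0],[0,0,0],1],
    [[-0.0027,-0.0103,0],[0,0,0],1]
  ]
}}

```text
time_s: 24.18
position: [0.5293, 0.098, 0.1223]
tcp_rot: [180.0, -0.0, -180.0]
contact_force: [-1.4, 1.1, -0.6]
finger_gap: 0.0235
grip_force: 50.0
```

```bash
python3 g.py -17.5 11 500.1 95.2
```

```text
t 24.38 F [-1.44 -0.1   1.09] fr 1.44 ft 0.03 z 122.31 rho 29.34 ang 5.3 free 29.15
[[-0.0001, -0.0011], [-0.0002, -0.0021], [-0.0003, -0.0032], [-0.0003, -0.0042], [-0.0002, -0.0053], [-0.0001, -0.0064], [0.0, -0.0074], [0.0002, -0.0085], [0.0004, -0.0095], [0.0007, -0.0106], [0.001, -0.0116]]
```

Call:
{"fn": "send_rows", "kwargs": {
  "commands": [
    [[-0.0002,-0.0011,0],[0,0,0],1],
    [[-0.0004,-0.0021,0],[0,0,0],1],
    [[-0.0005,-0.0032,0],[0,0,0],1],
    [[-0.0005,-0.0042,0],[0,0,0],1],
    [[-0.0005,-0.0053,0],[0,0,0],1],
    [[-0.0004,-0.0064,0],[0,0,0],1],
    [[-0.0003,-0.0074,0],[0,0,0],1],
    [[-0.0001,-0.0085,0],[0,0,0],1],
    [[0.0001,-0.0096,0],[0,0,0],1],
    [[0.0004,-0.0107,0],[0,0,0],1],
    [[0.0007,-0.0117,0],[0,0,0],1]
  ]
}}

```text
time_s: 25.75
position: [0.529, 0.0861, 0.1225]
tcp_rot: [-180.0, 0.1, -180.0]
contact_force: [-1.2, 2.4, -0.3]
finger_gap: 0.023
grip_force: 50.0
```

```bash
python3 g.py -40 11 500.1 95.2
```

```text
t 25.95 F [-1.92  0.68  1.42] fr 2.03 ft 0.07 z 122.47 rho 30.3 ang 342.4 free 30.03
[[0.0104, -0.0149], [0.0274, -0.0212], [0.0449, -0.0166], [0.0568, -0.0029], [0.0587, 0.0152], [0.05, 0.0311], [0.0337, 0.0392], [0.0157, 0.0366], [0.0024, 0.0242], [-0.0015, 0.0064], [0.0055, -0.0104]]
```

```bash
python3 g.py 320 12 500.6 94.9
```

```text
t 26.15 F [-1.68  0.32  1.53] fr 1.7 ft -0.19 z 122.48 rho 29.66 ang 342.8 free 29.44
[[0.0003, -0.0009], [0.0006, -0.0019], [0.0009, -0.0028], [0.0013, -0.0037], [0.0017, -0.0046], [0.0021, -0.0055], [0.0026, -0.0064], [0.0031, -0.0072], [0.0037, -0.0081], [0.0042, -0.0089], [0.0048, -0.0097], [0.0054, -0.0104]]
```

Call:
{"fn": "send_rows", "kwargs": {
  "commands": [
    [[-0.0003,-0.0003,0],[0,0,0],1],
    [[-0.0002,-0.0012,0],[0,0,0],1],
    [[0.0001,-0.0022,0],[0,0,0],1],
    [[0.0005,-0.0031,0],[0,0,0],1],
    [[0.001,-0.0041,0],[0,0,0],1],
    [[0.0015,-0.0051,0],[0,0,0],1],
    [[0.0021,-0.0061,0],[0,0,0],1],
    [[0.0027,-0.007,0],[0,0,0],1],
    [[0.0033,-0.008,0],[0,0,0],1],
    [[0.0039,-0.0089,0],[0,0,0],1],
    [[0.0045,-0.0098,0],[0,0,0],1],
    [[0.0052,-0.0106,0],[0,0,0],1]
  ]
}}

```text
time_s: 27.65
position: [0.5234, 0.076, 0.1224]
tcp_rot: [180.0, -0.0, -180.0]
contact_force: [-2.5, 3.6, 0.9]
finger_gap: 0.0237
grip_force: 50.0
```

```bash
python3 g.py 297.5 11 500.6 94.9
```

```text
t 27.85 F [-2.92  3.84  2.57] fr 4.7 ft 1.05 z 122.38 rho 29.69 ang 319.9 free 29.06
[[0.0007, -0.0008], [0.0015, -0.0015], [0.0022, -0.0022], [0.003, -0.0029], [0.0038, -0.0036], [0.0047, -0.0042], [0.0055, -0.0048], [0.0064, -0.0054], [0.0073, -0.006], [0.0082, -0.0065], [0.0091, -0.007]]
```

Call:
{"fn": "send_rows", "kwargs": {
  "commands": [
    [[0.0007,-0.0008,0],[0,0,0],1],
    [[0.0015,-0.0015,0],[0,0,0],1],
    [[0.0022,-0.0022,0],[0,0,0],1],
    [[0.003,-0.0029,0],[0,0,0],1],
    [[0.0038,-0.0036,0],[0,0,0],1],
    [[0.0047,-0.0042,0],[0,0,0],1],
    [[0.0055,-0.0048,0],[0,0,0],1],
    [[0.0064,-0.0054,0],[0,0,0],1],
    [[0.0073,-0.006,0],[0,0,0],1],
    [[0.0082,-0.0065,0],[0,0,0],1],
    [[0.0091,-0.007,0],[0,0,0],1]
  ]
}}

```text
time_s: 29.22
position: [0.5144, 0.0688, 0.1224]
tcp_rot: [180.0, 0.0, -180.0]
contact_force: [-0.2, 5.0, 0.1]
finger_gap: 0.024
grip_force: 50.0
```

```bash
python3 g.py 275 11 500.6 94.9
```

```text
t 29.43 F [-0.6   3.76  3.6 ] fr 3.62 ft 1.2 z 122.34 rho 29.54 ang 297.4 free 29.05
[[0.0009, -0.0005], [0.0019, -0.0009], [0.0029, -0.0013], [0.0039, -0.0016], [0.0049, -0.002], [0.0059, -0.0022], [0.0069, -0.0025], [0.0079, -0.0027], [0.0089, -0.0029], [0.01, -0.003], [0.011, -0.0032]]
```

Call:
{"fn": "send_rows", "kwargs": {
  "commands": [
    [[0.0009,-0.0005,0],[0,0,0],1],
    [[0.0019,-0.0009,0],[0,0,0],1],
    [[0.0029,-0.0013,0],[0,0,0],1],
    [[0.0039,-0.0016,0],[0,0,0],1],
    [[0.0049,-0.002,0],[0,0,0],1],
    [[0.0059,-0.0022,0],[0,0,0],1],
    [[0.0069,-0.0025,0],[0,0,0],1],
    [[0.0079,-0.0027,0],[0,0,0],1],
    [[0.0089,-0.0029,0],[0,0,0],1],
    [[0.01,-0.003,0],[0,0,0],1],
    [[0.011,-0.0032,0],[0,0,0],1]
  ]
}}

```text
time_s: 30.8
position: [0.5034, 0.0655, 0.1224]
tcp_rot: [-180.0, 0.0, -180.0]
contact_force: [1.1, 1.5, -0.0]
finger_gap: 0.0237
grip_force: 50.0
```

```bash
python3 g.py 252.5 11 500.6 94.9
```

```text
t 31.0 F [0.19 1.26 1.75] fr 1.24 ft 0.31 z 122.4 rho 29.53 ang 275.3 free 29.36
[[0.0011, -0.0001], [0.0021, -0.0002], [0.0032, -0.0003], [0.0043, -0.0003], [0.0054, -0.0003], [0.0064, -0.0002], [0.0075, -0.0], [0.0086, 0.0002], [0.0096, 0.0004], [0.0106, 0.0007], [0.0117, 0.001]]
```

Call:
{"fn": "send_rows", "kwargs": {
  "commands": [
    [[0.001,-0.0003,0],[0,0,0],1],
    [[0.0021,-0.0005,0],[0,0,0],1],
    [[0.0032,-0.0007,0],[0,0,0],1],
    [[0.0043,-0.0008,0],[0,0,0],1],
    [[0.0054,-0.0008,0],[0,0,0],1],
    [[0.0065,-0.0007,0],[0,0,0],1],
    [[0.0076,-0.0005,0],[0,0,0],1],
    [[0.0087,-0.0003,0],[0,0,0],1],
    [[0.0097,-0.0001,0],[0,0,0],1],
    [[0.0107,0.0002,0],[0,0,0],1],
    [[0.0118,0.0006,0],[0,0,0],1]
  ]
}}

```text
time_s: 32.38
position: [0.4914, 0.0659, 0.1222]
tcp_rot: [-180.0, -0.0, -180.0]
contact_force: [2.7, 1.4, 0.8]
finger_gap: 0.0239
grip_force: 50.0
```

```bash
python3 g.py 230 11 500.3 94.7
```

```text
t 32.58 F [1.92 2.03 2.3 ] fr 2.51 ft 1.23 z 122.19 rho 30.14 ang 252.6 free 29.8
[[0.001, 0.0003], [0.0021, 0.0007], [0.0031, 0.0011], [0.0041, 0.0015], [0.005, 0.002], [0.006, 0.0025], [0.0069, 0.0031], [0.0078, 0.0036], [0.0087, 0.0043], [0.0096, 0.0049], [0.0105, 0.0056]]
```

Call:
{"fn": "send_rows", "kwargs": {
  "commands": [
    [[0.001,0.0003,0],[0,0,0],1],
    [[0.0021,0.0007,0],[0,0,0],1],
    [[0.0031,0.0011,0],[0,0,0],1],
    [[0.0041,0.0015,0],[0,0,0],1],
    [[0.005,0.002,0],[0,0,0],1],
    [[0.0059,0.0026,0],[0,0,0],1],
    [[0.0068,0.0032,0],[0,0,0],1],
    [[0.0077,0.0037,0],[0,0,0],1],
    [[0.0086,0.0044,0],[0,0,0],1],
    [[0.0095,0.005,0],[0,0,0],1],
    [[0.0104,0.0057,0],[0,0,0],1]
  ]
}}

```text
time_s: 33.95
position: [0.4811, 0.0718, 0.1223]
tcp_rot: [-180.0, -0.0, -180.0]
contact_force: [4.8, 2.4, 0.6]
finger_gap: 0.0237
grip_force: 50.0
```

```bash
python3 g.py 206 12 500.3 94.7
```

```text
t 34.15 F [2.68 2.02 3.1 ] fr 3.27 ft 0.73 z 122.27 rho 29.9 ang 229.6 free 29.46
[[0.0008, 0.0007], [0.0015, 0.0014], [0.0022, 0.0021], [0.0029, 0.0029], [0.0036, 0.0036], [0.0042, 0.0044], [0.0049, 0.0053], [0.0054, 0.0061], [0.006, 0.007], [0.0065, 0.0078], [0.007, 0.0087], [0.0075, 0.0096]]
```

Call:
{"fn": "send_rows", "kwargs": {
  "commands": [
    [[0.0008,0.0007,0],[0,0,0],1],
    [[0.0015,0.0014,0],[0,0,0],1],
    [[0.0022,0.0021,0],[0,0,0],1],
    [[0.0029,0.0029,0],[0,0,0],1],
    [[0.0036,0.0036,0],[0,0,0],1],
    [[0.0042,0.0044,0],[0,0,0],1],
    [[0.0048,0.0053,0],[0,0,0],1],
    [[0.0053,0.0061,0],[0,0,0],1],
    [[0.0059,0.007,0],[0,0,0],1],
    [[0.0064,0.0078,0],[0,0,0],1],
    [[0.0069,0.0087,0],[0,0,0],1],
    [[0.0074,0.0096,0],[0,0,0],1]
  ]
}}

```text
time_s: 35.65
position: [0.4738, 0.0814, 0.1224]
tcp_rot: [-180.0, 0.0, -180.0]
contact_force: [3.6, -0.7, 0.9]
finger_gap: 0.0236
grip_force: 50.0
```

```bash
python3 g.py 190 12 500.3 94.7
```

```text
t 35.85 F [ 2.83 -0.06  2.38] fr 2.51 ft 1.3 z 122.39 rho 29.6 ang 206.3 free 29.27
[[0.0003, 0.0006], [0.0006, 0.0013], [0.0009, 0.0019], [0.0012, 0.0025], [0.0014, 0.0032], [0.0017, 0.0039], [0.0019, 0.0045], [0.0021, 0.0052], [0.0023, 0.0059], [0.0024, 0.0066], [0.0026, 0.0073], [0.0027, 0.0079]]
```

The circle is closed, with contact at the pin again. Now I retreat and carry the tool back above the stand.

Call:
{"fn": "send_rows", "kwargs": {
  "commands": [
    [[-0.007,0.0035,0],[0,0,0],1],
    [[-0.0132,0.0067,0],[0,0,0],1],
    [[-0.0132,0.0067,-0.03],[0,0,0],1],
    [[-0.0132,0.0067,-0.06],[0,0,0],1],
    [[-0.0132,0.0067,-0.0776],[0,0,0],1],
    [[-0.02,0.05,-0.0776],[0,0,0],1],
    [[-0.03,0.1,-0.0776],[0,0,0],1],
    [[-0.04,0.15,-0.0776],[0,0,0],1],
    [[-0.0482,0.2,-0.0776],[0,0,0],1],
    [[-0.0482,0.24,-0.0776],[0,0,0],1],
    [[-0.0482,0.2644,-0.0776],[0,0,0],1],
    [[-0.0482,0.2644,-0.0776],[0,0,0],1]
  ]
}}

```text
time_s: 37.35
position: [0.5213, 0.3469, 0.1991]
tcp_rot: [-180.0, -0.1, -179.9]
contact_force: [1.0, -0.5, -2.2]
finger_gap: 0.0238
grip_force: 50.0
```

```bash
python3 - <<'E'
from h import *
r.capture("side");r.capture("side")
s=r.observe(); print(s["time_s"],s["position"],s["tcp_rot"],s["contact_force"])
o=[]
for n in("side","scene"):
    c=r.calibration(n); im=r.capture(n); u,v=proj(c,[.521,.347,.12]).astype(int)
    print(u,v,"tip pred",proj(c,s["position"]-[0,0,.0566]).round(1),"seat",proj(c,[.5195,.3473,.06]).round(1))
    o.append(cv2.resize(im[v-40:v+40,u-40:u+40],None,fx=5,fy=5,interpolation=cv2.INTER_CUBIC))
cv2.imwrite("pics/back.png",np.hstack(o)[:,:,::-1])
E
```

```text
37.45 [0.52173559 0.34501664 0.19938244] [-1.79928450e+02 -5.38517769e-02 -1.79981522e+02] [ 1.49373682 -0.38131933 -1.54732549]
348 166 tip pred [349.  158.5] seat [347.3 188.5]
284 189 tip pred [284.9 180.7] seat [286.  212.2]
```

View pics/back.png

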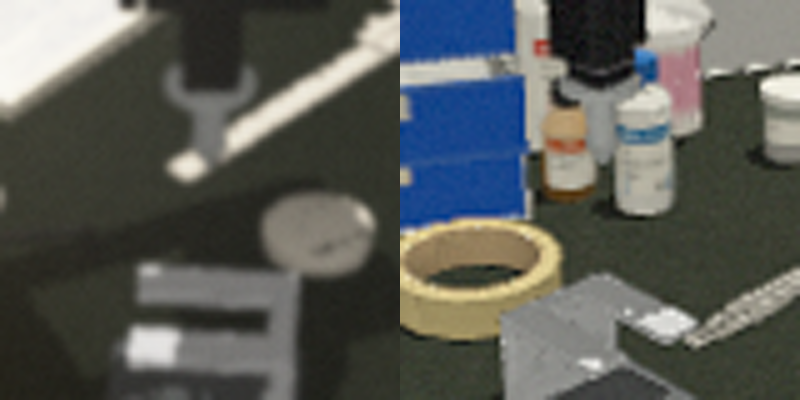

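Call:
{"fn": "send_rows", "kwargs": {
  "commands": [
    [[0,0.0005,0.03],[0,0,0],1],
    [[0,0.0005,0.055],[0,0,0],1],
    [[0,0.0005,0.075],[0,0,0],1],
    [[0,0.0005,0.085],[0,0,0],1],
    [[0,0.0005,0.095],[0,0,0],1],
    [[0,0.0005,0.105],[0,0,0],1],
    [[0,0.0005,0.112],[0,0,0],1],
    [[0,0.0005,0.112],[0,0,0],1],
    [[0,0.0005,0.112],[0,0,0],1]
  ]
}}

```text
time_s: 38.67
position: [0.5222, 0.3465, 0.0884]
tcp_rot: [180.0, 0.0, -180.0]
contact_force: [-0.0, 0.1, -0.8]
finger_gap: 0.0236
grip_force: 50.0
```

```bash
python3 f.py
```

```text
t 38.92 F [-0.41  0.06 -1.41] sd [0.42 0.35 0.49] P [522.24 346.5   88.45] rho 253.07 ang 84.7 Frad 0.02
```

Call:
{"fn": "send_rows", "kwargs": {
  "commands": [
    [[0,-0.0005,0.004],[0,0,0],1],
    [[0,-0.0005,0.007],[0,0,0],1],
    [[0,-0.0005,0.0085],[0,0,0],1],
    [[0,-0.0005,0.0094],[0,0,0],1],
    [[0,-0.0005,0.0094],[0,0,0],1]
  ]
}}

```text
time_s: 39.55
position: [0.522, 0.3459, 0.0786]
tcp_rot: [180.0, 0.0, -180.0]
contact_force: [-0.9, -0.0, -0.6]
finger_gap: 0.0242
grip_force: 50.0
```

```bash
python3 f.py
```

```text
t 39.8 F [-0.11 -0.29 -0.31] sd [0.52 0.25 0.19] P [522.01 345.87  78.62] rho 252.42 ang 84.8 Frad -0.3
```

Call:
{"fn": "send_rows", "kwargs": {
  "commands": [
    [[0,0,0],[0,0,0],0.3],
    [[0,0,0],[0,0,0],0.1],
    [[0,0,0],[0,0,0],-0.3],
    [[0,0,0],[0,0,0],-1],
    [[0,0,0],[0,0,0],-1],
    [[0,0,0],[0,0,0],-1],
    [[0,0,0],[0,0,0],-1],
    [[0,0,0],[0,0,0],-1]
  ]
}}

```text
time_s: 40.8
position: [0.5219, 0.3458, 0.0785]
tcp_rot: [180.0, -0.0, -180.0]
contact_force: [0.7, -1.1, 0.0]
finger_gap: 0.0855
grip_force: 0.0
```

Call:
{"fn": "send_rows", "kwargs": {
  "commands": [
    [[0,0,-0.015],[0,0,0],-1],
    [[0,0,-0.04],[0,0,0],-1],
    [[0,0,-0.08],[0,0,0],-1],
    [[0,0,-0.12],[0,0,0],-1],
    [[0.03,-0.03,-0.16],[0,0,0],-1],
    [[0.06,-0.06,-0.2],[0,0,0],-1],
    [[0.06,-0.06,-0.2],[0,0,0],-1],
    [[0.06,-0.06,-0.2],[0,0,0],-1]
  ]
}}

```text
time_s: 41.8
position: [0.4622, 0.2859, 0.2794]
tcp_rot: [180.0, 0.1, -180.0]
contact_force: [0.2, 0.9, 0.0]
finger_gap: 0.087
grip_force: 0.0
```

```bash
python3 - <<'E'
from h import *
s=r.observe(); print(s["time_s"],s["position"],s["contact_force"])
o=[]
for n in("side","scene"):
    c=r.calibration(n); im=r.capture(n); u,v=proj(c,[.521,.347,.09]).astype(int)
    o.append(cv2.resize(im[v-40:v+40,u-40:u+40],None,fx=5,fy=5,interpolation=cv2.INTER_CUBIC))
cv2.imwrite("pics/end.png",np.hstack(o)[:,:,::-1])
E
```

```text
41.8 [0.46215474 0.28589021 0.27942374] [0.22867907 0.88469815 0.0194141 ]
```

View pics/end.png

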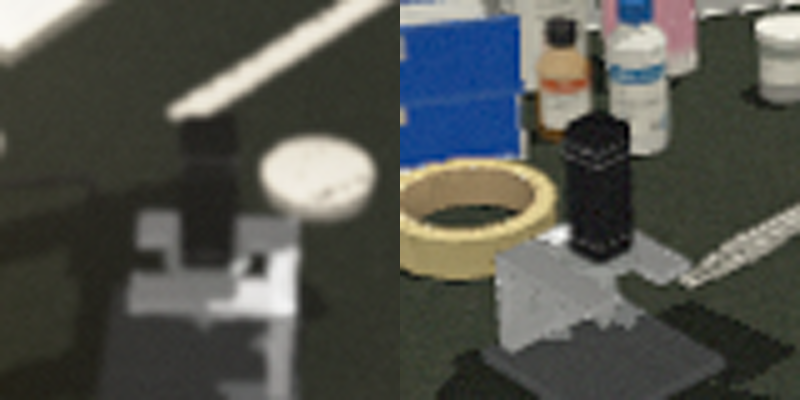

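The tool hangs upright in the fork again (side crop about 210,190; scene crop about 600,190), and the gripper is clear of it. I hand in.

```bash
python3 -c "
from rig import r
print(r.hand_in())"
```

```text
the job is handed in; nothing more can be done
None
```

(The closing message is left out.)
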